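# Isolate the heated drying rack and load two tiles

## Robot

A 7-joint arm with a two-finger parallel gripper is mounted at the origin on the work surface. World frame = base frame: x ahead of the robot, y to its left, z up, the work surface at z = 0. Lengths are in m, angles in rad, forces in N, time in s.
With the tool pointing down it reaches from about 0.4 to 0.85 m from the base axis. Payload 10.4 kg.
Tool frame: the origin (TCP) lies between the finger pads; the fingertips stand 11 mm ahead of it and the grasp point (between the pads) lies 8 mm behind it; x points along the fingers, y is the direction in which the jaws open and shut, and the axes are right-handed (so a half turn about x gives the same grasp; the last joint's range is limited). The gripper opens to 87 mm and grips with 3 to 60 N. Pads are 19 mm wide; open, the fingers measure 117 mm over their backs; the gripper's body (75 mm by 190 mm) begins 51 mm behind the grasp point.
Start: joints at [-1.163, 0.332, -0.065, 1.46, 0.022, 1.35, -0.088], TCP at [0.261, 0.568, 0.234] pointing down, gripper open.
Joint ranges: [-2.6, 2.6], [-0.5, 2.12], [-1.47, 1.34], [0.16, 2.42], [-1.27, 4.41], [0.06, 2.06], [-2.6, 2.6]. Speed limits (rad/s): [2.22, 2.22, 2.79, 2.79, 3.14, 3.14, 3.14].

## Interface

Orientations are given as a unit quaternion [x, y, z, w].
In Python, from bench import r, cams, ticket gives the robot as it stands. The module is installed in compiled form; this text tells all that it offers.
- The arm moves only by the tool drive_tool, never from a script. Its argument "moves" is text: rows parted by semicolons, each of 5 numbers parted by spaces: the shift along the world's x, y, z in m, then the turn about the world's z in degrees, then the closure, from 0 (fully open) to 1 (shut). In form: x y z twist grip; .... A call has 1 to 20 rows; each row shifts and turns the commanded pose from where the row before left it; what a row does not reach is not made up. A row lasts 1/8 s, in which the tool goes at most 62.5 mm and 10.7 degrees, less where a joint would pass 70% of its speed; a pose out of reach is approached as far as the arm can. A call is refused whole if a number of a shift passes 0.0625 or a number of a turn 10.7, either way. A call with a gripper value outside its range is refused whole. The fingers move at their own pace and stop on an object; "newtons" is the grip in N (left out, the last holds). Time passes only in rows, so rows that do not move let the fingers close. It gives the time, the measured TCP pose, the force and the opening at its end, in the units of the state.
- r.read_state(): the state, without advancing time (a new reading comes with each control period).
- cams.camera(name): name is "side" or "top" or "wrist"; returns a dict with "color" (384x512x3 uint8, red, green, blue), "fx", "fy", "cx", "cy" (pixels), "extrinsics" (4x4, takes a point from camera to world coordinates). Camera axes: x right, y down, z forward; pixel columns grow to the right and rows downward; lengths in m; the calibration is good to about 2 mm. A picture is of the moment at which its call begins. There is no depth.
- ticket.close_job(): hands the job in, once; it reports no verdict.
The state is a dict: "time": time; "joint_positions": joint angles; "joint_vel": joint speeds; "joint_torque": joint torques, N m; "ee_pos": TCP position; "eef_rot": TCP orientation; "ft_force": force on the tool from outside, world axes, zero at the start; "torque": the same for the moment, N m; "width": finger opening in m.
Only numpy, scipy, OpenCV 4.12 (cv2) and the standard library are available. Lean on these libraries where they do the work, as an engineer would, in place of code of your own. Each camera call takes 0.05 s, during which the arm holds its last target.

## Task

Make the sloped drying rack safe and load it: first turn the red isolator handle fully to off, then swing the lockout hasp fully out by its orange tab. After that lay the terracotta tile flat on the rack's ribs, lengthwise down the slope and centred, with its lower end against the blue backstop, and stack the blue-glazed tile squarely on top of it, glaze up and also against the backstop. Leave the jar, bottle, bowl and tub where they stand.

Things in the scene. Friction and masses are not known exactly. Their poses are not given: they have to be found in the camera images.
- isolator: Grey isolator box, 150 (x) x 130 (y) x 75 mm high, fixed to the bench. Origin: centre of its underside; z up; its -x side faces roughly to the robot. It may stand to the left or the right. On its top: a yellow plate with the red handle, and the steel hasp along the -x edge.
- handle (a joint): Angle of the red isolator handle about its vertical axis, rad. 0 = on (bar along the box's x axis), 1.571 = off, at the stop (bar along the box's y axis). Grows anticlockwise seen from above. Starts between 0 and 0.35. Stays where it is left; needs about 0.12 N m to turn.
- handle_grip (a point): Point on the handle's axis, inside the bar, 105 mm above the bench. The bar is 110 long, 22 wide and 40 mm high, from 83 to 123 mm above the bench, over a black disc of radius 34 mm whose top is at 83 mm. The point's x runs along the bar and turns with it; z up.
- hasp (a joint): Angle of the hasp about its vertical pivot, rad. 0 = folded in (hasp points to the box's -y, along the box's -x edge), 1.571 = fully out, at the stop (points to the box's -x, away from the box). Grows clockwise seen from above. Starts between 0 and 0.15. Stays where left; needs about 0.06 N m.
- hasp_tab (a point): Centre of the hasp's upright orange tab, 105 mm above the bench, 80 mm from the pivot. Tab: 24 mm along the hasp (point y), 10 mm thick (point x), from 83 to 119 mm above the bench, on the flat hasp plate (22 mm wide, top at 83 mm, ends 14 mm past the tab's centre). Its -y points from pivot to tab; -x is the way it swings out. Only with the handle off is there room for fingers behind it.
- hasp_pivot (a point): The hasp's vertical pivot axis, at the top of the box (75 mm above the bench), 60 mm to -x and 50 mm to +y of the box's centre; axes as the box.
- rack: Drying rack, fixed to the bench: dark base 170 (x) x 120 (y) mm carrying the sloped deck. Origin: centre of its underside, z up; its low end is at -x, towards the robot. It stands on the side that the isolator does not.
- deck: Sloped deck, rising 20 degrees from the blue backstop. Origin: middle of its foot, on the rib tops, 36 mm above the bench. x runs up the slope, y across, z square to it. Two copper ribs, 150 long, 8 wide, 28 mm between centres, 12 mm high on a plate 120 mm wide; a tile overhangs them. Backstop: 100 wide, 6 thick (x -6 to 0), top 38 mm over the rib plane. Tiles do not slide by themselves.
- tile_clay: Terracotta tile, plain, 120 (x) x 50 (y) x 16 mm thick (z), about 0.2 kg, lying on the bench. Origin: centre of its underside. In its place on the rack its origin is 60 mm up the slope from the deck's origin, on the rib plane.
- tile_blue: White tile with blue-glazed top face, 120 (x) x 50 (y) x 16 mm thick (z), about 0.2 kg, lying glaze up on the bench. Origin: centre of its underside (z towards the glaze). In its place on the rack it lies on the terracotta tile: origin 60 mm up the slope and 16 mm off the rib plane.
- jar: White jar, bystander, 70 mm across, 105 mm high, standing between the two tiles. Origin: centre of its underside.
- bottle: Amber bottle with red cap, bystander, 50 mm across, 120 mm high. Origin: centre of its underside.
- bowl: Blue bowl, bystander, 90 mm across, 45 mm high. Origin: centre of its underside.
- tub: Grey open tub, bystander, 70 mm across, 70 mm high. Origin: centre of its underside.
Things that resemble listed ones, but are neither listed nor needed, are in the scene too. There is more than one size of the tile_blue; the job needs the middle-sized.

How it is judged:
On the way, in this order (a step that is already met when the one before it is completed fails the run):
1. the isolator handle is turned to off (value of joint handle above 1.45 rad), for 0.2 s.
2. the hasp is swung out, the handle still off (value of joint handle above 1.45 rad and value of joint hasp above 1.4 rad), for 0.2 s.
3. the terracotta tile lies on the ribs against the backstop (all of step 2 and x of tile_clay in the frame of deck between 0.055 and 0.065 m and y of tile_clay in the frame of deck between -0.014 and 0.014 m and z of tile_clay in the frame of deck between -0.004 and 0.004 m and angle between the x axis of tile_clay and the x axis of deck, either way round below 0.1 rad and angle between the z axis of tile_clay and the z axis of deck, either way round below 0.07 rad), for 0.2 s.
At the end, for the whole second after the job is handed in: Handle over 1.45 rad, hasp over 1.4. Clay tile on the ribs, blue tile on it, glaze up, at rest; each lower end within 5 mm of the backstop, within 14 mm of the centre line, height within 4 mm, length within 0.1 rad of the slope line, face within 0.07 rad of the deck (all of step 3 and x of tile_blue in the frame of deck between 0.055 and 0.065 m and y of tile_blue in the frame of deck between -0.014 and 0.014 m and z of tile_blue in the frame of deck between 0.012 and 0.02 m and angle between the x axis of tile_blue and the x axis of deck, either way round below 0.1 rad and angle between the z axis of tile_blue and the z axis of deck, either way round below 0.07 rad and linear speed of each of tile_clay, tile_blue below 0.02 m/s); the robot touches nothing.
It fails at once if the jar is moved more than 25 mm or tipped over (distance of jar from where it was at the start of the episode above 0.025 m or angle between jar's own z axis and vertical above 0.4 rad).
It fails at once if the bottle is moved more than 25 mm or tipped over (distance of bottle from where it was at the start of the episode above 0.025 m or angle between bottle's own z axis and vertical above 0.4 rad).
It fails at once if the bowl is moved more than 25 mm or tipped over (distance of bowl from where it was at the start of the episode above 0.025 m or angle between bowl's own z axis and vertical above 0.4 rad).
It fails at once if the tub is moved more than 25 mm or tipped over (distance of tub from where it was at the start of the episode above 0.025 m or angle between tub's own z axis and vertical above 0.4 rad).
It also fails if it takes over 72 s, if anything falls off the work surface, if the arm or the gripper's body presses on something with over 40 N, if the wrist force passes 120 N, or if a joint passes its speed limit or range.

## Working session

There is one attempt and no reset: what is moved stays moved. The work goes in short steps, Python scripts to look and compute and a tool call to move; the robot and the scene stay as the last step left them, time stands still between calls to the robot, and variables do not carry over. Pictures are saved under pics/ and viewed, and the job is handed in when it is done.

Besides the shell and the picture viewer there is one more tool, called after "Emit:" in YAML: its name, and indented under it one key for each argument. drive_tool: Moves the arm, as the interface text tells. Its arguments: {"type":"object","properties":{"moves":{"type":"string"},"newtons":{"type":"number"}},"required":["moves"]}

```bash
mkdir -p pics; cat > h.py <<'E'
import numpy as np, cv2
from bench import r,cams,ticket
def snap(n,fn):
    c=cams.camera(n); im=cv2.cvtColor(np.array(c['color']),cv2.COLOR_RGB2BGR); cv2.imwrite('pics/'+fn+'.png',im)
    np.savez('pics/'+fn+'.npz',K=[c['fx'],c['fy'],c['cx'],c['cy']],E=c['extrinsics']); return im
def load(fn):
    d=np.load('pics/'+fn+'.npz'); return cv2.imread('pics/'+fn+'.png'),d['K'],d['E']
def ray(K,E,u,v,z):
    d=E[:3,:3]@np.array([(u-K[2])/K[0],(v-K[3])/K[1],1]); o=E[:3,3]; t=(z-o[2])/d[2]; return o+t*d
def proj(K,E,p):
    q=E[:3,:3].T@(np.array(p)-E[:3,3]); return K[0]*q[0]/q[2]+K[2],K[1]*q[1]/q[2]+K[3]
E
python3 - <<'E'
from h import *
for n in ['top','side','wrist']:
    snap(n,n+'0'); _,K,E=load(n+'0'); print(n,K,E.round(3).tolist())
s=r.read_state(); print({k:np.round(v,3) for k,v in s.items()})
E
```

```text
top [367.4673388  367.4673388  255.57686013 193.78429461] [[-0.025, -0.988, 0.153, 0.375], [-1.0, 0.025, -0.001, -0.054], [-0.003, -0.153, -0.988, 1.008], [0.0, 0.0, 0.0, 1.0]]
side [452.5422212  452.5422212  254.20509907 189.35166961] [[0.829, -0.355, 0.431, -0.027], [-0.559, -0.525, 0.642, -0.911], [-0.002, -0.774, -0.634, 0.928], [0.0, 0.0, 0.0, 1.0]]
wrist [323.25054412 323.25054412 256.18212042 192.54088179] [[0.417, 0.882, 0.218, 0.202], [0.909, -0.405, -0.101, 0.596], [-0.001, 0.24, -0.971, 0.385], [0.0, 0.0, 0.0, 1.0]]
{'time': np.float64(0.15), 'joint_positions': array([-1.163,  0.333, -0.065,  1.461,  0.022,  1.35 , -0.089]), 'joint_vel': array([ 0.001, -0.001, -0.002, -0.001, -0.001,  0.001,  0.   ]), 'joint_torque': array([ 1.0000e-03, -6.2363e+01,  2.5000e-02, -3.9015e+01, -6.1000e-02,
        3.7000e-02,  0.0000e+00]), 'ee_pos': array([0.261, 0.568, 0.233]), 'eef_rot': array([ 0.151,  0.691, -0.151,  0.691]), 'ft_force': array([-0.031,  0.04 , -0.15 ]), 'torque': array([ 0.002, -0.011,  0.009]), 'width': np.float64(0.087)}
```

View pics/top0.png

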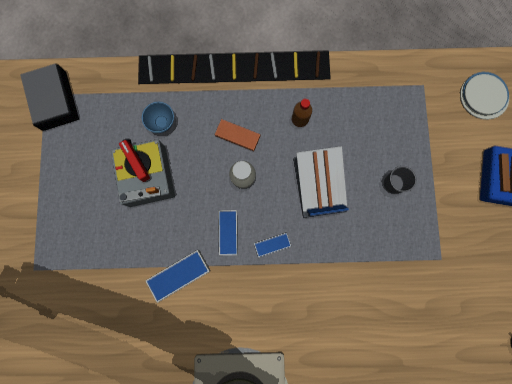

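View pics/side0.png

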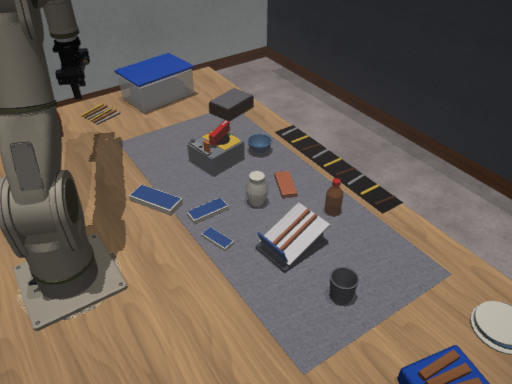

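View pics/wrist0.png

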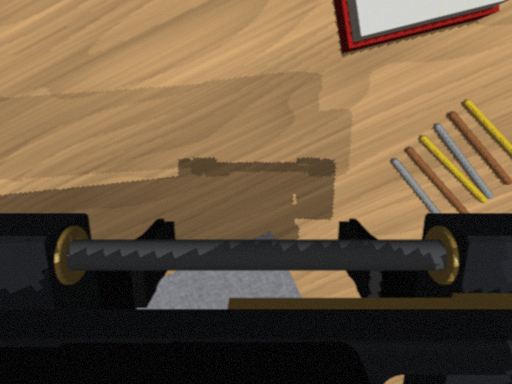

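The top view shows the isolator at about (140,172), the rack at (322,180), the clay tile at (238,135) and the jar at (242,175). Three blue tiles are in view; the middle-sized one is at (228,232). Next I'll zoom in and measure.

```bash
python3 - <<'E'
from h import *
im,K,E=load('top0')
a=cv2.resize(im[120:220,95:195],(500,500),interpolation=cv2.INTER_CUBIC)
cv2.imwrite('pics/c1.png',a)
a=cv2.resize(im[135:225,280:370],(540,540),interpolation=cv2.INTER_CUBIC)
cv2.imwrite('pics/c2.png',a)
hsv=cv2.cvtColor(im,cv2.COLOR_BGR2HSV)
def rect(m,z,name):
    cs,_=cv2.findContours(m,cv2.RETR_EXTERNAL,cv2.CHAIN_APPROX_NONE)
    for c in cs:
        if cv2.contourArea(c)<40: continue
        P=np.array([ray(K,E,*p[0],z)[:2] for p in c],np.float32)
        (cx,cy),(w,h),an=cv2.minAreaRect(P*1000)
        print(name,c.reshape(-1,2).mean(0).round(0),(round(cx),round(cy)),(round(w),round(h)),round(an,1))
H,S,V=hsv[...,0],hsv[...,1],hsv[...,2]
rect(((H>100)&(H<125)&(S>150)&(V>90)).astype(np.uint8)*255,.016,'blue')
rect(((H<15)&(S>120)&(V>100)).astype(np.uint8)*255,.016,'clay')
rect(((H<6)&(S>180)&(V>100)).astype(np.uint8)*255,.123,'red')
rect(((H>22)&(H<34)&(S>150)&(V>100)).astype(np.uint8)*255,.077,'yel')
rect(((S<30)&(V>175)).astype(np.uint8)*255,.05,'white')
E
```

```text
blue [177. 276.] (315, 158) (55, 149) 29.0
blue [272. 245.] (390, -96) (30, 85) 16.7
blue [228. 232.] (426, 23) (41, 110) 89.4
blue [500. 172.] (568, -730) (57, 151) 82.5
clay [506. 172.] (571, -744) (17, 101) 85.5
clay [317. 180.] (563, -226) (152, 7) 2.9
clay [328. 178.] (568, -255) (152, 7) 2.4
clay [132. 159.] (635, 286) (120, 23) 30.0
clay [237. 134.] (699, -8) (118, 48) 66.1
clay [305. 103.] (787, -202) (23, 21) 88.5
red [131. 157.] (607, 249) (107, 20) 29.9
red [305. 103.] (741, -186) (18, 19) 44.3
yel [121. 166.] (603, 294) (85, 40) 25.8
yel [151. 156.] (621, 220) (80, 53) 11.8
yel [172.  67.] (871, 163) (73, 5) 0.6
yel [295.  64.] (872, -172) (70, 8) 0.7
```

View pics/c1.png

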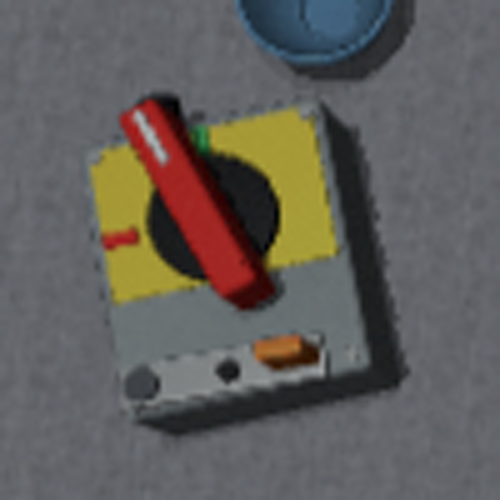

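View pics/c2.png

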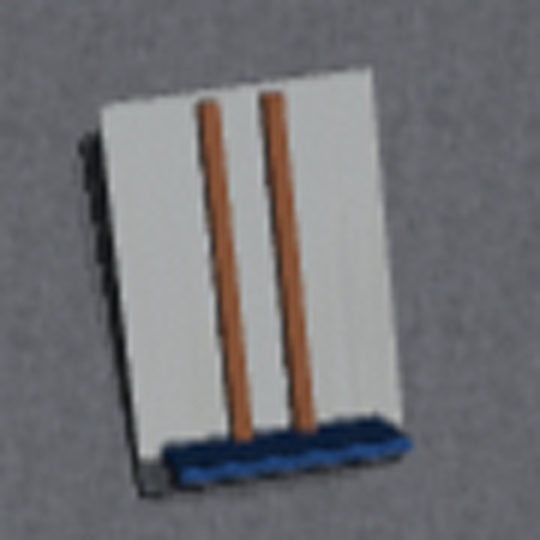

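```bash
python3 - <<'E'
from h import *
im,K,E=load('top0')
def c1(x,y,z): return (ray(K,E,(x+.5)/5-.5+95,(y+.5)/5-.5+120,z)*1000).round(1)
def c2(x,y,z): return (ray(K,E,(x+.5)/6-.5+280,(y+.5)/6-.5+135,z)*1000).round(1)
print('plate');[print(c1(*p,.0765)) for p in [(90,165),(308,105),(338,253),(115,303)]]
print('box');[print(c1(*p,.075)) for p in [(88,155),(318,100),(370,370),(123,410)]]
print('disc',c1(213,215,.083),'pivot',c1(142,383,.08),'tab',c1(278,346,.119),'tabends',c1(253,350,.119),c1(302,340,.119))
print('handle top ends',c1(121,118,.123),c1(155,98,.123),c1(235,306,.123),c1(274,282,.123))
print('ribs foot (z.036)',c2(243,440,.036),c2(305,432,.036),'top (z .036+150 sin20)',c2(207,102,.0873),c2(271,93,.0873))
print('deck plate top corners',c2(103,105,.076),c2(371,70,.076))
print('backstop top edge',c2(165,445,.07),c2(408,420,.07), c2(180,480,.07),c2(412,445,.07))
# side
im,K,E=load('side0')
cv2.imwrite('pics/s1.png',cv2.resize(im[110:180,175:285],(770,490),interpolation=cv2.INTER_CUBIC))
cv2.imwrite('pics/s2.png',cv2.resize(im[195:275,250:340],(720,600)[:2],interpolation=cv2.INTER_CUBIC))
E
```

```text
plate
[637.6 315.7  76.5]
[667.1 202.2  76.5]
[587.2 185.4  76.5]
[563.7 300.3  76.5]
box
[643.4 317.6  75. ]
[670.1 197.4  75. ]
[525.5 168.5  75. ]
[508.  294.9  75. ]
disc [607.4 248.6  83. ] pivot [521.  283.8  80. ] tab [531.5 203.3 119. ] tabends [529.8 215.5 119. ] [534.2 191.6 119. ]
handle top ends [648.2 282.6 123. ] [658.1 265.9 123. ] [551.3 223.6 123. ] [562.8 204.7 123. ]
ribs foot (z.036) [ 482.9 -225.7   36. ] [ 485.7 -253.4   36. ] top (z .036+150 sin20) [ 623.6 -208.8   87.3] [ 626.9 -236.5   87.3]
deck plate top corners [ 626.5 -165.4   76. ] [ 639.2 -282.9   76. ]
backstop top edge [ 477.8 -186.3   70. ] [ 485.9 -290.8   70. ] [ 462.6 -192.    70. ] [ 475.1 -291.8   70. ]
```

View pics/s1.png

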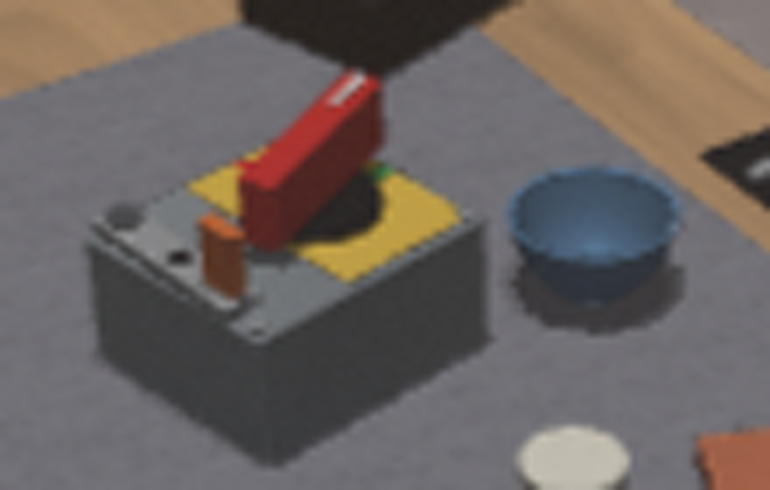

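View pics/s2.png

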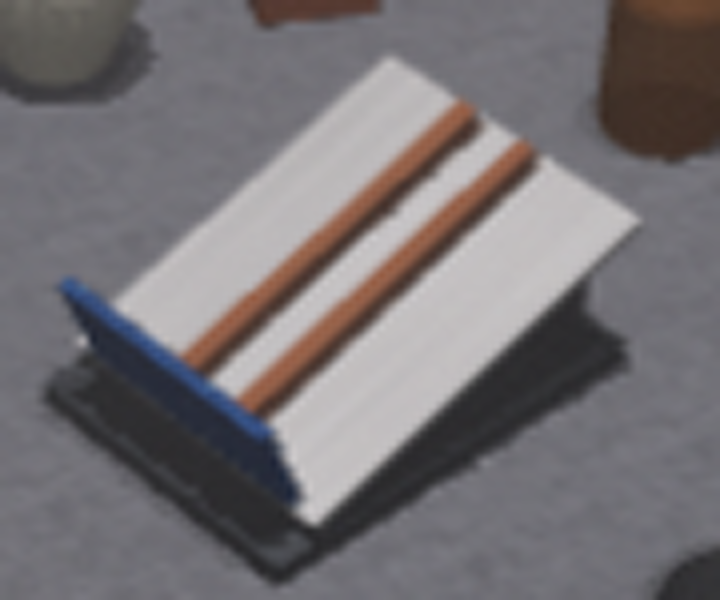

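```bash
python3 - <<'E'
from h import *
im,K,E=load('top0'); i2,K2,E2=load('side0')
print('jar lid',ray(K,E,242,169,.105)*1000, 'bottle cap',ray(K,E,305,103,.12)*1000,'bowl',ray(K,E,158,117,.045)*1000,'tub',ray(K,E,402,180,.07)*1000)
print('jar side lid',ray(K2,E2,257,176,.105)*1000,'jar body bottom side',ray(K2,E2,257,206,.0)*1000)
cv2.imwrite('pics/c3.png',cv2.resize(im[110:260,200:300],(500,750),interpolation=cv2.INTER_CUBIC)[:600])
# clay rect only
hsv=cv2.cvtColor(im,cv2.COLOR_BGR2HSV)
for fn,z in (('top0',.016),('side0',.016)):
    im,K,E=load(fn); hsv=cv2.cvtColor(im,cv2.COLOR_BGR2HSV);H,S,V=cv2.split(hsv)
    for nm,m in (('clay',(H<15)&(S>120)&(V>120)),('blue',(H>100)&(H<125)&(S>130)&(V>90))):
        cs,_=cv2.findContours(m.astype(np.uint8),0,1)
        for c in cs:
            if cv2.contourArea(c)<100: continue
            P=np.array([ray(K,E,*p[0],z)[:2] for p in c],np.float32)*1000
            q=cv2.minAreaRect(P)
            if q[0][0]<750 and abs(q[0][1])<60: print(fn,nm,np.round(q[0]),np.round(q[1]),round(q[2],1))
E
```

```text
jar lid [578.52239111 -22.57142106 105.        ] bottle cap [ 742.51432358 -186.58392416  120.        ] bowl [743.90190368 207.03280874  45.        ] tub [ 546.44105418 -435.95538742   70.        ]
jar side lid [574.04577795 -28.8876964  105.        ] jar body bottom side [ 5.65247090e+02 -4.21213267e+01  1.11022302e-13]
top0 clay [699.  -7.] [118.  47.] 66.1
top0 blue [426.  23.] [ 41. 110.] 89.0
side0 clay [696. -12.] [117.  47.] 66.2
side0 blue [425.  21.] [ 38. 107.] 90.0
```

View pics/c3.png

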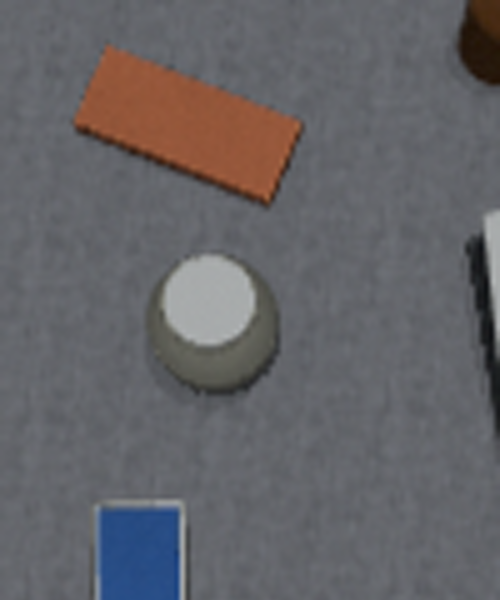

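Emit:
drive_tool:
  moves: "0.0288 -0.0268 0 -10.4 0;0.0288 -0.0268 0 -10.4 0;0.0288 -0.0268 0 -10.4 0;0.0288 -0.0268 0 -10.4 0;0.0288 -0.0268 0 -10.4 0;0.0288 -0.0268 0 -10.4 0;0.0288 -0.0268 0 -10.4 0;0.0288 -0.0268 0 -10.4 0;0.0288 -0.0268 0 -10.4 0;0.0288 -0.0268 0 -10.4 0;0.0288 -0.0268 0 -10.4 0;0.0288 -0.0268 0 -10.4 0;0 0 0 0 0;0 0 0 0 0"
  newtons: 25

```text
time: 1.9
ee_pos: [0.6061, 0.2469, 0.2332]
eef_rot: [-0.682, -0.187, 0.682, -0.187]
ft_force: [-0.0, -0.3, -0.5]
width: 0.087
```

```bash
cat >> h.py <<'E'
from scipy.spatial.transform import Rotation as Ro
def st():
    s=r.read_state(); R=Ro.from_quat(s['eef_rot']).as_matrix(); y=R[:,1]
    print('t',round(float(s['time']),2),'pos',(np.array(s['ee_pos'])*1000).round(1),'jaw',np.degrees(np.arctan2(y[1],y[0])).round(1),'xz',R[:,0].round(3),'F',np.round(s['ft_force'],1),'w',round(float(s['width'])*1000,1),'q',np.round(s['joint_positions'],2))
E
python3 - <<'E'
from h import *
st(); snap('wrist','w1')
E
```

```text
t 1.9 pos [606.1 246.9 233.2] jaw -59.4 xz [-0.001  0.    -1.   ] F [-0.  -0.3 -0.5] w 87.0 q [-0.79  0.42  0.45  1.4  -0.18  1.37 -1.37]
```

View pics/w1.png

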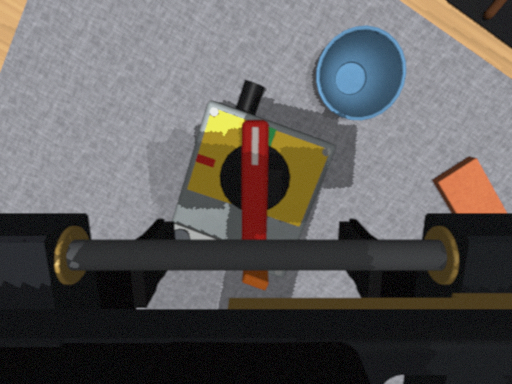

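```bash
python3 - <<'E'
from h import *
im,K,E=load('w1')
print('disc',ray(K,E,254.5,178,.083)*1000)
for p in [(257,122),(256,240)]: print(ray(K,E,*p,.123)*1000)
print('box corners',*[ (ray(K,E,*p,.075)*1000).round() for p in [(212,102),(331,150),(174,222)]])
print('plate',*[ (ray(K,E,*p,.0765)*1000).round() for p in [(212,110),(328,154),(303,227),(188,188)]])
E
```

```text
disc [608.92828166 251.66087996  83.        ]
[655.98423615 276.86741958 123.        ]
[569.34843524 226.51733712 123.        ]
box corners [649. 321.  75.] [668. 202.  75.] [527. 298.  75.]
plate [643. 318.  77.] [664. 202.  77.] [589. 183.  77.] [566. 302.  77.]
```

Emit:
drive_tool:
  moves: "0.002 0.0025 -0.04 0 0;0 0 -0.04 0 0;0 0 -0.033 0 0;0 0 -0.02 0 0;0 0 0 0 0.6;0 0 0 0 1;0 0 0 0 1;0 0 0 0 1;0 0 0 0 1;0 0 0 0 1"
  newtons: 25

```text
time: 3.2
ee_pos: [0.6086, 0.2488, 0.1007]
eef_rot: [0.682, 0.186, -0.682, 0.186]
ft_force: [0.3, 0.4, -0.3]
width: 0.0353
```

```bash
python3 - <<'E'
from h import *
st()
E
```

```text
t 3.2 pos [608.6 248.8 100.7] jaw -59.5 xz [ 0.  0. -1.] F [ 0.3  0.4 -0.3] w 35.3 q [-0.77  0.52  0.42  1.54 -0.23  1.13 -1.34]
```

Still closing; then turn.

Emit:
drive_tool:
  moves: "0 0 0 0 1;0 0 0 0 1;0 0 0 0 1"

```text
time: 3.58
ee_pos: [0.608, 0.2498, 0.1006]
eef_rot: [-0.682, -0.187, 0.682, -0.186]
ft_force: [-3.4, 4.4, 1.9]
width: 0.0218
```

Emit:
drive_tool:
  moves: "0 0 0 5 1;0 0 0 8 1;0 0 0 8 1;0 0 0 8 1;0 0 0 8 1;0 0 0 8 1;0 0 0 8 1;0 0 0 8 1;0 0 0 6 1;0 0 0 4 1;0 0 0 0 1;0 0 0 0 1;0 0 0 0 1"

```text
time: 5.2
ee_pos: [0.6092, 0.2493, 0.1006]
eef_rot: [0.448, 0.547, -0.447, 0.548]
ft_force: [3.3, 3.5, -2.1]
width: 0.022
```

```bash
python3 - <<'E'
from h import *
st(); print(r.read_state()['torque'])
E
```

```text
t 5.2 pos [609.2 249.3 100.6] jaw 11.5 xz [ 0.002  0.001 -1.   ] F [ 3.3  3.5 -2.1] w 22.0 q [-0.59  0.5   0.18  1.53 -0.1   1.12 -0.19]
[ 0.79744024 -0.55895166  0.14221283]
```

Emit:
drive_tool:
  moves: "0 0 0 2 1;0 0 0 1 1;0 0 0 0 1;0 0 0 0 1"

```text
time: 5.7
ee_pos: [0.6093, 0.2491, 0.1006]
eef_rot: [0.434, 0.559, -0.433, 0.559]
ft_force: [3.0, 4.2, -2.3]
width: 0.0224
```

```bash
python3 - <<'E'
from h import *
st(); print(r.read_state()['torque'])
E
```

```text
t 5.7 pos [609.3 249.1 100.6] jaw 14.4 xz [ 0.001  0.001 -1.   ] F [ 3.   4.2 -2.3] w 22.4 q [-0.58  0.5   0.17  1.53 -0.09  1.12 -0.14]
[ 0.82594883 -0.62231579 -0.78182078]
```

Emit:
drive_tool:
  moves: "0 0 0 -1.5 1;0 0 0 0 0;0 0 0 0 0;0 0 0 0 0;0 0 0.04 0 0;0 0 0.05 0 0;-0.04 0 0.04 0 0;-0.05 0 0 0 0;-0.03 0 0 0 0;0 0 0 0 0;0 0 0 0 0"

```text
time: 7.08
ee_pos: [0.4892, 0.2485, 0.2308]
eef_rot: [0.44, 0.553, -0.44, 0.554]
ft_force: [-0.0, -0.1, 0.7]
width: 0.0867
```

```bash
python3 - <<'E'
from h import *
st(); a=snap('wrist','w2'); b=snap('top','t2')
cv2.imwrite('pics/t2c.png',cv2.resize(b[120:220,95:195],(500,500),interpolation=cv2.INTER_CUBIC))
E
```

```text
t 7.08 pos [489.2 248.5 230.8] jaw 13.0 xz [ 0.001  0.    -1.   ] F [-0.  -0.1  0.7] w 86.7 q [-0.69  0.16  0.16  1.68 -0.03  1.3  -0.31]
```

View pics/w2.png

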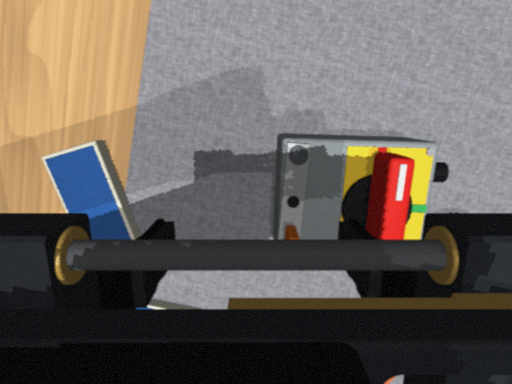

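View pics/t2c.png

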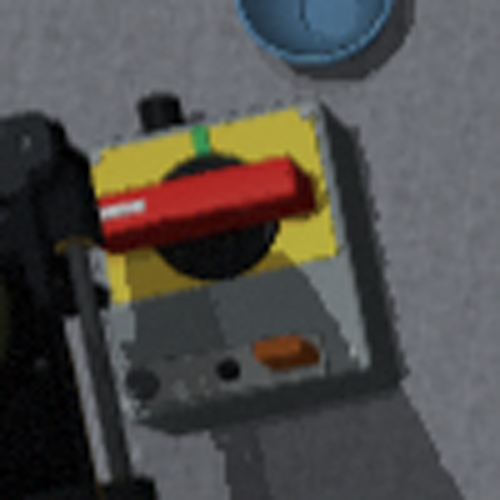

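```bash
python3 - <<'E'
from h import *
im,K,E=load('w2')
print('pivot',ray(K,E,298,155,.085)*1000,'hole',ray(K,E,293,201,.083)*1000,'tab top-left',ray(K,E,287,226,.119)*1000,ray(K,E,296,226,.119)*1000)
print('box corners',ray(K,E,279,136,.075)*1000,ray(K,E,433,142,.075)*1000)
im,K,E=load('top0')
def c1(x,y,z): return (ray(K,E,(x+.5)/5-.5+95,(y+.5)/5-.5+120,z)*1000).round(1)
print('pivot',c1(141,380,.085),'hole',c1(229,370,.083),'tab',c1(253,341,.119),c1(300,336,.119),c1(305,350,.119),c1(257,363,.119))
E
```

```text
pivot [520.6381689  284.73066417  85.        ] hole [527.58144598 240.52588043  83.        ] tab top-left [521.76065483 226.33958389 119.        ] [529.34446168 228.0879906  119.        ]
box corners [500.17938011 297.09796301  75.        ] [643.59073727 324.44818712  75.        ]
pivot [521.8 282.5  85. ] hole [526.1 238.5  83. ] tab [534.3 215.6 119. ] [536.2 192.6 119. ] [529.2 190.  119. ] [523.3 213.4 119. ]
```

```bash
python3 -c "
import numpy as np
P=np.array([521.3,283.7]);n=12
a=np.radians(np.linspace(-82.5,-169.5,n+1));Q=P+80*np.c_[np.cos(a),np.sin(a)]
print(Q[0],Q[-1]);print(np.diff(Q,axis=0).round(1).tolist(),87/12)"
```

```text
[531.74209538 204.38441109] [442.63960739 269.12115796]
[[-10.1, -0.7], [-10.1, 0.6], [-9.9, 1.9], [-9.6, 3.1], [-9.2, 4.3], [-8.5, 5.4], [-7.8, 6.5], [-6.9, 7.4], [-5.9, 8.2], [-4.8, 8.9], [-3.7, 9.4], [-2.5, 9.8]] 7.25
```

Emit:
drive_tool:
  moves: "0.0425 -0.044 0 -5.5 0.4;0 0 0 0 0.4;0 0 0 0 0.4;0 0 -0.04 0 0.4;0 0 -0.045 0 0.4;0 0 -0.03 0 0.4;0 0 -0.015 0 0.4;0 0 0 0 0.4"

```text
time: 8.18
ee_pos: [0.5306, 0.2052, 0.1002]
eef_rot: [0.466, 0.532, -0.466, 0.532]
ft_force: [0.6, 0.8, 0.6]
width: 0.0521
```

```bash
python3 - <<'E'
from h import *
st(); b=snap('side','s3')
cv2.imwrite('pics/s3c.png',cv2.resize(b[100:200,165:285],(720,600),interpolation=cv2.INTER_CUBIC))
E
```

```text
t 8.18 pos [530.6 205.2 100.2] jaw 7.6 xz [-0.001 -0.    -1.   ] F [0.6 0.8 0.6] w 52.1 q [-0.62  0.32  0.2   1.78 -0.07  1.05 -0.26]
```

View pics/s3c.png

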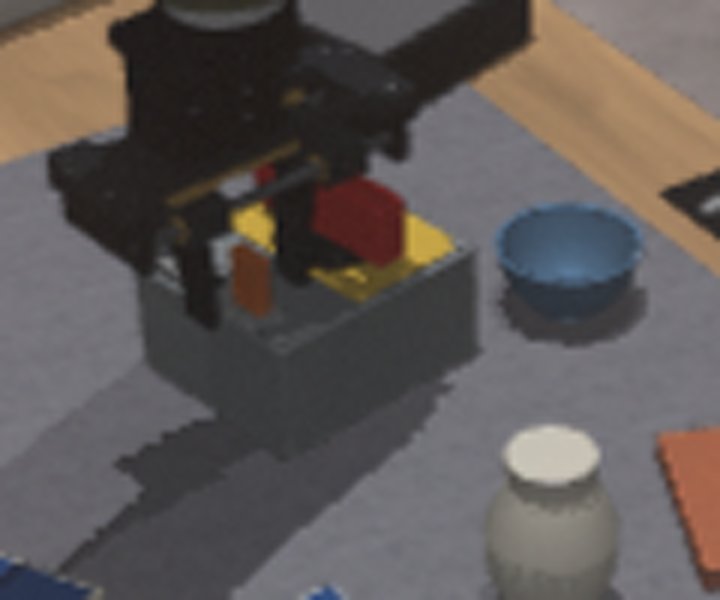

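The fingers straddle the orange tab: at crop (195,290) in front, (290,240) behind, with the tab at (250,280). I'll close and swing.

Emit:
drive_tool:
  moves: "0 0 0 0 1;0 0 0 0 1;0 0 0 0 1;0 0 0 0 1;0 0 0 0 1;0 0 0 0 1;0 0 0 0 1"

```text
time: 9.1
ee_pos: [0.5312, 0.2048, 0.1006]
eef_rot: [0.466, 0.532, -0.466, 0.532]
ft_force: [0.4, -0.6, 1.0]
width: 0.0098
```

Emit:
drive_tool:
  moves: "-0.0101 -0.0007 0 -7.25 1;-0.0101 0.0006 0 -7.25 1;-0.0099 0.0019 0 -7.25 1;-0.0096 0.0031 0 -7.25 1;-0.0092 0.0043 0 -7.25 1;-0.0085 0.0054 0 -7.25 1;-0.0078 0.0065 0 -7.25 1;-0.0069 0.0074 0 -7.25 1;-0.0059 0.0082 0 -7.25 1;-0.0048 0.0089 0 -7.25 1;-0.0037 0.0094 0 -7.25 1;-0.0025 0.0098 0 -7.25 1;0 0 0 0 1;0 0 0 0 1"

```text
time: 10.85
ee_pos: [0.4424, 0.2685, 0.1006]
eef_rot: [0.704, 0.064, -0.704, 0.065]
ft_force: [0.6, -5.7, 2.4]
width: 0.0097
```

```bash
python3 - <<'E'
from h import *
st(); b=snap('side','s4');print(r.read_state()['torque'])
cv2.imwrite('pics/s4c.png',cv2.resize(b[100:200,165:285],(720,600),interpolation=cv2.INTER_CUBIC))
E
```

```text
t 10.85 pos [442.4 268.5 100.6] jaw -79.5 xz [ 0.    -0.002 -1.   ] F [ 0.6 -5.7  2.4] w 9.7 q [-0.93  0.22  0.33  1.91 -0.08  1.02 -1.95]
[-1.21085308 -0.08568135  0.24587072]
```

View pics/s4c.png

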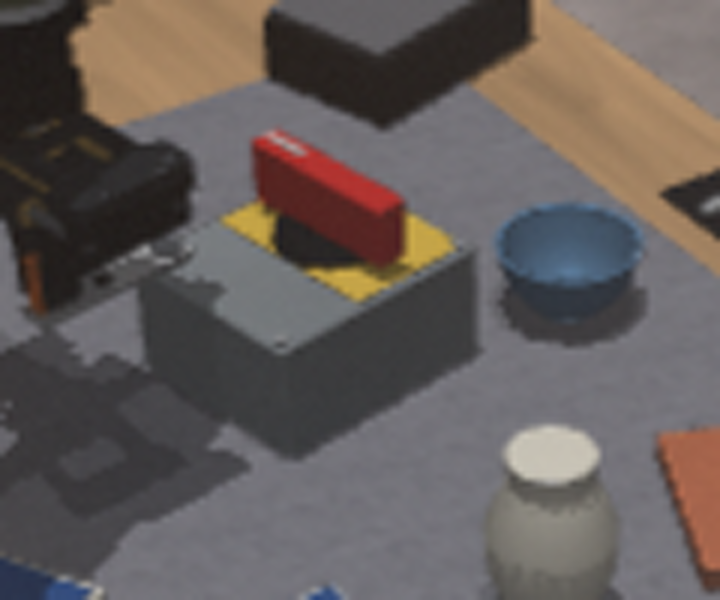

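Emit:
drive_tool:
  moves: "-0.0005 0.0025 0 -1.5 1;0 0 0 0 1;0 0 0 0 1"

```text
time: 11.28
ee_pos: [0.4424, 0.2687, 0.1005]
eef_rot: [-0.705, -0.053, 0.705, -0.056]
ft_force: [0.2, -12.8, 6.3]
width: 0.01
```

Emit:
drive_tool:
  moves: "0 0 0 0 0.5;0 0 0 0 0.5;0 0 0 0 0.5;0 0 0 0 0.5;0 0 0.05 0 0.5;0 0 0.05 0 0.5;0 0 0.05 0 0;0.02 -0.03 0 0 0;0.04 -0.05 0 0 0;0.04 -0.05 0 0 0;0.04 -0.05 0 5 0;0.04 -0.05 0 10 0;0.04 -0.03 0 10 0;0.03 0 0 10 0;0 0 0 10 0;0 0 0 10 0;0 0 0 0 0;0 0 0 0 0"

```text
time: 13.52
ee_pos: [0.6856, 0.02, 0.2506]
eef_rot: [0.602, 0.371, -0.602, 0.371]
ft_force: [-0.6, 0.4, 0.7]
width: 0.0872
```

```bash
python3 - <<'E'
from h import *
st(); snap('wrist','w5'); b=snap('top','t5')
cv2.imwrite('pics/t5c.png',cv2.resize(b[120:220,95:195],(500,500),interpolation=cv2.INTER_CUBIC))
E
```

```text
t 13.53 pos [685.6  20.  250.6] jaw -26.8 xz [ 0.  0. -1.] F [-0.6  0.4  0.7] w 87.2 q [-0.38  0.48  0.42  1.27 -0.19  1.43 -0.44]
```

View pics/w5.png

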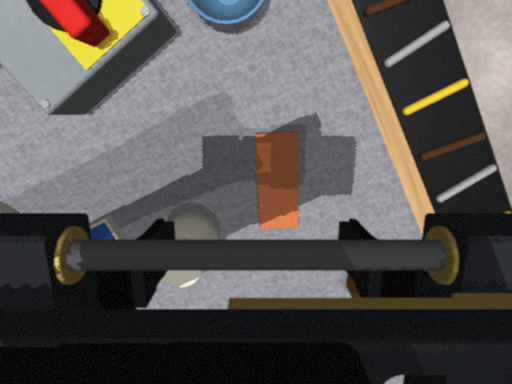

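View pics/t5c.png

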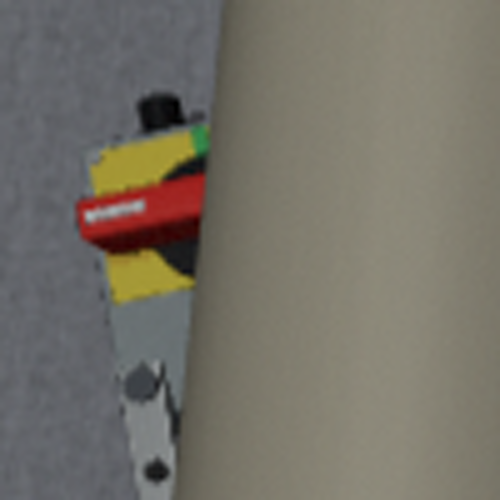

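```bash
python3 - <<'E'
from h import *
im,K,E=load('w5'); H,S,V=cv2.split(cv2.cvtColor(im,cv2.COLOR_BGR2HSV))
m=((H<15)&(S>120)&(V>70)).astype(np.uint8); m[:120]=0;m[:,:240]=0;m[:,320:]=0;m[236:]=0
m=cv2.morphologyEx(m,cv2.MORPH_CLOSE,np.ones((5,5),np.uint8))
c=max(cv2.findContours(m,0,1)[0],key=cv2.contourArea)
q=cv2.minAreaRect(np.array([ray(K,E,*p[0],.016)[:2] for p in c],np.float32)*1000);print(q)
# rib check with side view
im,K,E=load('side0')
f=lambda x,y,z: (ray(K,E,(x+.5)/8-.5+250,(y+.5)/7.5-.5+195,z)*1000).round(1)
print('ribs upper',f(463,103,.0873),f(522,146,.0873),'foot',f(192,365,.036),f(250,408,.036))
E
```

```text
((700.7298583984375, -5.221626281738281), (119.54887390136719, 48.960079193115234), 66.13800048828125)
ribs upper [ 620.5 -210.7   87.3] [ 622.2 -240.4   87.3] foot [ 493.6 -227.3   36. ] [ 497.3 -255.3   36. ]
```

Emit:
drive_tool:
  moves: "0.025 -0.001 0 2.8 0;0 0 -0.05 0 0;0 0 -0.06 0 0;0 0 -0.06 0 0;0 0 -0.04 0 0;0 0 -0.02 0 0;0 0 -0.007 0 0;0 0 0 0 0;0 0 0 0 0"

```text
time: 14.75
ee_pos: [0.7118, 0.0189, 0.0155]
eef_rot: [0.593, 0.386, -0.591, 0.387]
ft_force: [0.1, 0.4, 0.4]
width: 0.0866
```

```bash
python3 - <<'E'
from h import *
st(); b=snap('side','s6')
cv2.imwrite('pics/s6c.png',cv2.resize(b[120:220,220:340],(720,600),interpolation=cv2.INTER_CUBIC))
E
```

```text
t 14.75 pos [711.8  18.9  15.5] jaw -23.8 xz [ 0.003  0.    -1.   ] F [0.1 0.4 0.4] w 86.6 q [-0.33  0.72  0.35  1.42 -0.26  1.04 -0.34]
```

View pics/s6c.png

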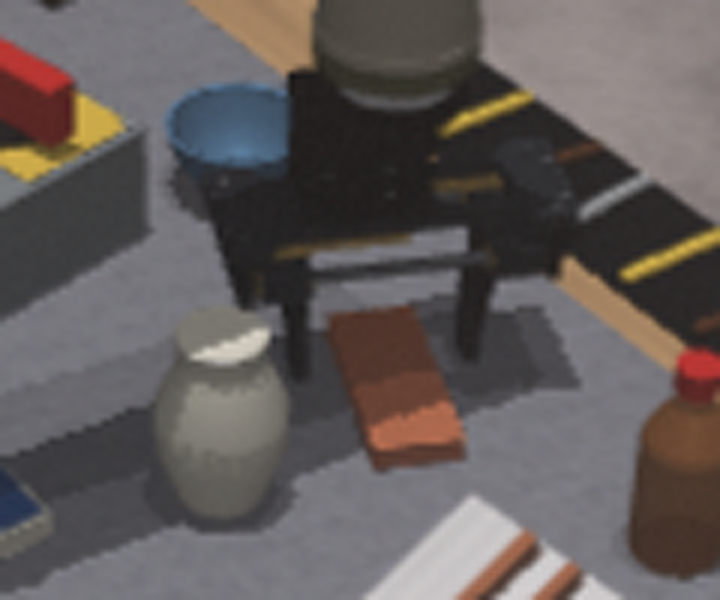

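Emit:
drive_tool:
  moves: "0 0 -0.002 0 1;0 0 0 0 1;0 0 0 0 1;0 0 0 0 1;0 0 0 0 1;0 0 0 0 1;0 0 0.02 0 1;0 0 0.04 0 1;0 0 0.05 0 1;0 0 0.05 0 1;0 0 0.05 0 1;0 0 0 0 1"
  newtons: 35

```text
time: 16.3
ee_pos: [0.7125, 0.0184, 0.2283]
eef_rot: [0.595, 0.385, -0.589, 0.388]
ft_force: [-0.1, 0.2, -3.5]
width: 0.0493
```

```bash
python3 - <<'E'
from h import *
st(); b=snap('side','s7')
cv2.imwrite('pics/s7c.png',cv2.resize(b[60:220,220:412],(720,600),interpolation=cv2.INTER_CUBIC))
E
```

```text
t 16.3 pos [712.5  18.4 228.3] jaw -23.8 xz [ 0.009  0.001 -1.   ] F [-0.1  0.2 -3.5] w 49.3 q [-0.35  0.55  0.41  1.22 -0.21  1.4  -0.38]
```

View pics/s7c.png

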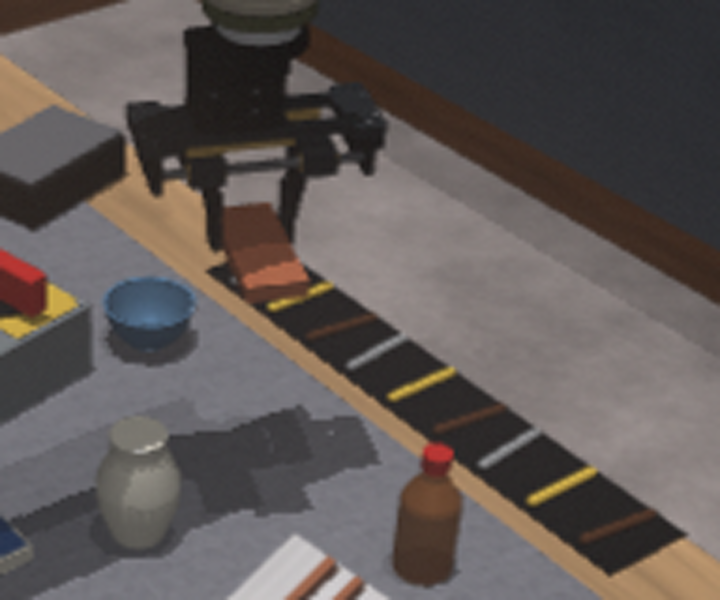

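Emit:
drive_tool:
  moves: "-0.0183 -0.031 0 -7.4 1;-0.0183 -0.031 0 -7.4 1;-0.0183 -0.031 0 -7.4 1;-0.0183 -0.031 0 -7.4 1;-0.0183 -0.031 0 -7.4 1;-0.0183 -0.031 0 -7.4 1;-0.0183 -0.031 0 -7.4 1;-0.0183 -0.031 0 -7.5 1;0 0 0 0 1;0 0 0 0 1"

```text
time: 17.6
ee_pos: [0.5641, -0.2282, 0.2209]
eef_rot: [-0.705, -0.044, 0.706, -0.043]
ft_force: [0.3, 0.5, -1.8]
width: 0.0496
```

```bash
python3 - <<'E'
from h import *
st(); b=snap('side','s8'); snap('wrist','w8')
cv2.imwrite('pics/s8c.png',cv2.resize(b[130:290,220:412],(720,600),interpolation=cv2.INTER_CUBIC))
E
```

```text
t 17.6 pos [ 564.1 -228.2  220.9] jaw -83.0 xz [-0.001  0.001 -1.   ] F [ 0.3  0.5 -1.8] w 49.6 q [-0.23  0.35  0.69  1.56 -0.23  1.32 -0.96]
```

View pics/s8c.png

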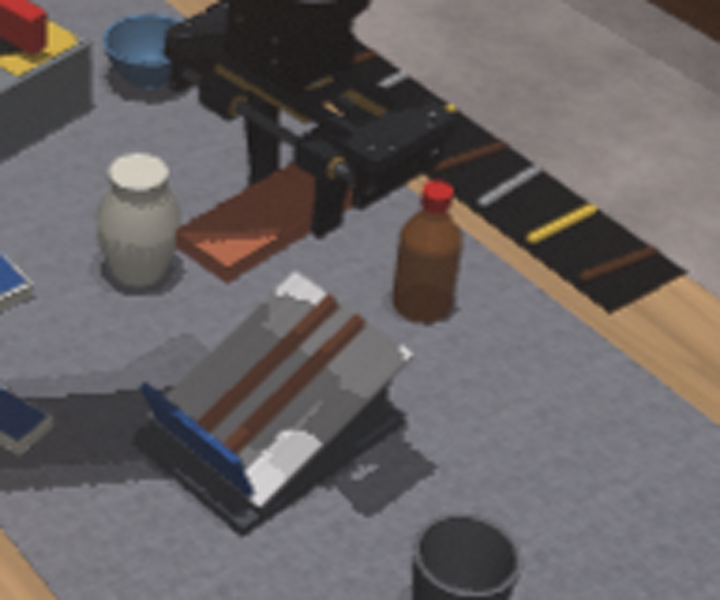

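View pics/w8.png

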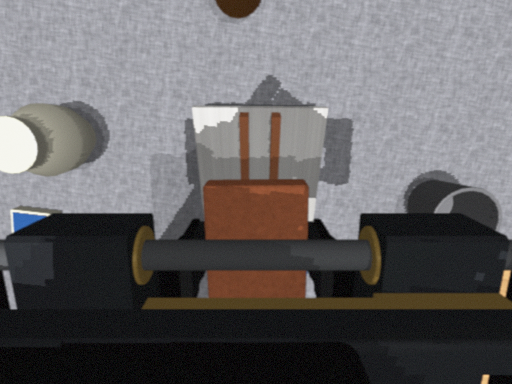

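```bash
python3 - <<'E'
from h import *
im,K,E=load('w8')
u=[ray(K,E,244.5,113,.0873)*1000,ray(K,E,275.5,113,.0873)*1000]; print('rib ends',u)
l=[ray(K,E,244.5,176,.0873-.0205)*1000,ray(K,E,275,176,.0668)*1000]; print(l)
print('plate end',ray(K,E,193,107,.0760)*1000,ray(K,E,327,107,.076)*1000)
zt=.221-.0055+.008
print('tile edge',ray(K,E,206,181,zt)*1000,ray(K,E,307,181,zt)*1000)
s=(u[0]-u[1]);print('yaw from rib ends',np.degrees(np.arctan2(-s[0],s[1])))
E
```

```text
rib ends [array([ 627.23730251, -208.68821092,   87.3       ]), array([ 630.52136338, -235.13961887,   87.3       ])]
[array([ 568.43929806, -214.71965315,   66.8       ]), array([ 572.07405594, -243.93745323,   66.8       ])]
plate end [ 626.67212011 -162.19317307   76.        ] [ 641.36184689 -280.53267533   76.        ]
tile edge [ 594.72023045 -199.04812049  223.5       ] [ 600.63118085 -246.55507309  223.5       ]
yaw from rib ends 7.077312135477684
```

Emit:
drive_tool:
  moves: "0.003 -0.002 -0.03 0 1;0 0 -0.04 0 1;0 0 -0.035 0 1;0 0 -0.02 0 1;0 0 0 0 1;0 0 0 0 1"

```text
time: 18.45
ee_pos: [0.5681, -0.2314, 0.098]
eef_rot: [0.706, 0.043, -0.705, 0.043]
ft_force: [0.7, -0.5, -1.9]
width: 0.0499
```

```bash
python3 - <<'E'
from h import *
st(); b=snap('side','s9'); snap('wrist','w9')
cv2.imwrite('pics/s9c.png',cv2.resize(b[170:290,240:384],(720,600),interpolation=cv2.INTER_CUBIC))
E
```

```text
t 18.45 pos [ 568.1 -231.4   98. ] jaw -83.0 xz [ 0.002 -0.001 -1.   ] F [ 0.7 -0.5 -1.9] w 49.9 q [-0.19  0.47  0.64  1.68 -0.31  1.09 -0.9 ]
```

View pics/s9c.png

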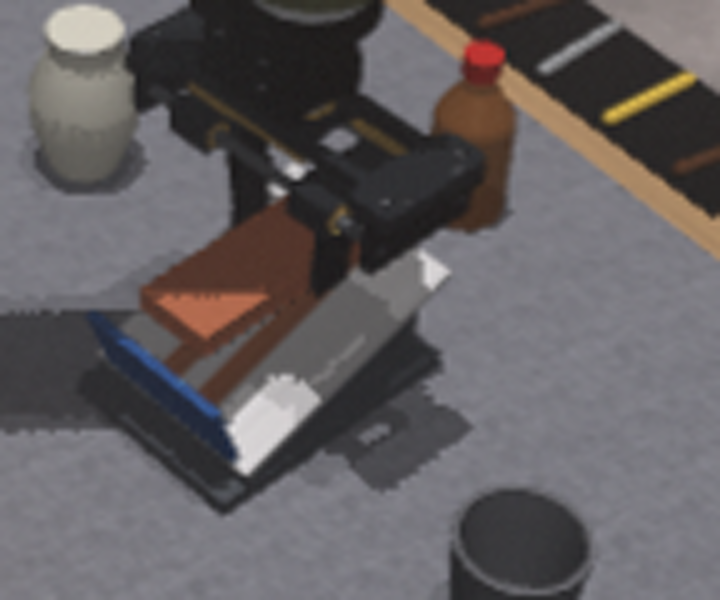

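View pics/w9.png

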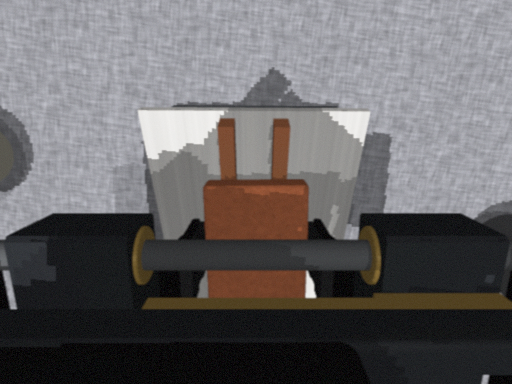

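```bash
python3 - <<'E'
from h import *
im,K,E=load('w9')
a=(ray(K,E,227,120,.0873)+ray(K,E,281.5,120,.0873))*500;b=(ray(K,E,206,181,.1005)+ray(K,E,307,181,.1005))*500
print(a,b,a-b)
E
```

```text
[ 629.02149067 -222.0613259    87.3       ] [ 601.33759559 -226.5453159   100.5       ] [ 27.68389508   4.48399    -13.2       ]
```

Emit:
drive_tool:
  moves: "0 0 -0.004 0 1;0 0 -0.003 0 1;0 0 -0.003 0 1;0 0 -0.003 0 1;0 0 -0.002 0 1;0 0 -0.002 0 1;0 0 0 0 1"
  newtons: 6

```text
time: 19.42
ee_pos: [0.5672, -0.2311, 0.0795]
eef_rot: [-0.706, -0.043, 0.706, -0.043]
ft_force: [-0.6, 0.7, -2.6]
width: 0.0498
```

```bash
python3 - <<'E'
from h import *
st(); b=snap('side','s10'); snap('wrist','w10')
cv2.imwrite('pics/s10c.png',cv2.resize(b[170:290,240:384],(720,600),interpolation=cv2.INTER_CUBIC))
E
```

```text
t 19.43 pos [ 567.2 -231.1   79.5] jaw -83.1 xz [-0. -0. -1.] F [-0.6  0.7 -2.6] w 49.8 q [-0.18  0.49  0.63  1.69 -0.33  1.06 -0.89]
```

View pics/s10c.png

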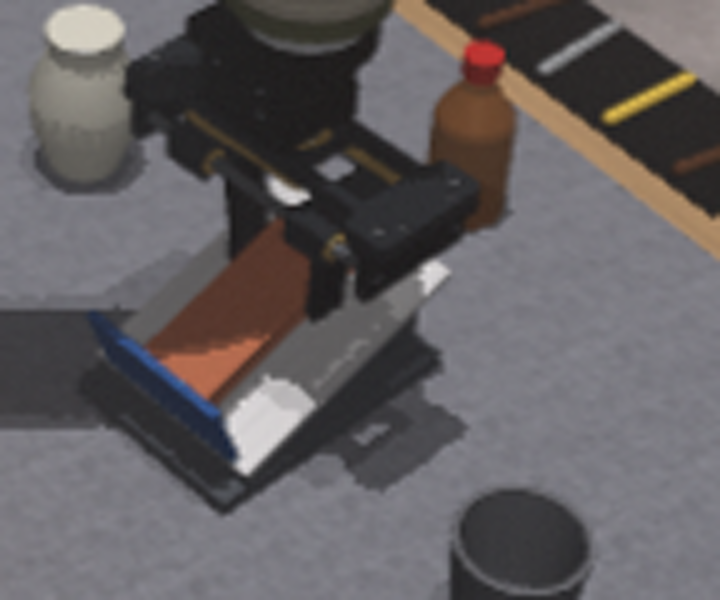

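Emit:
drive_tool:
  moves: "0 0 -0.002 0 1;0 0 -0.002 0 1;0 0 0 0 1"

```text
time: 19.9
ee_pos: [0.5681, -0.2312, 0.0767]
eef_rot: [0.706, 0.043, -0.705, 0.043]
ft_force: [-1.4, 0.9, 6.0]
width: 0.05
```

Emit:
drive_tool:
  moves: "-0.0015 -0.0002 -0.0005 0 1;-0.0015 -0.0002 -0.0005 0 1;0 0 0 0 1"

```text
time: 20.27
ee_pos: [0.5655, -0.2317, 0.0757]
eef_rot: [0.707, 0.043, -0.705, 0.043]
ft_force: [2.3, 0.7, 5.0]
width: 0.0498
```

Emit:
drive_tool:
  moves: "-0.0015 -0.0002 -0.0005 0 1;-0.0015 -0.0002 -0.0005 0 1;0 0 0 0 1"

```text
time: 20.65
ee_pos: [0.564, -0.2319, 0.0752]
eef_rot: [0.708, 0.043, -0.704, 0.044]
ft_force: [7.9, 0.6, 4.7]
width: 0.0498
```

Emit:
drive_tool:
  moves: "0.0005 0 0 0 0.5;0 0 0 0 0;0 0 0 0 0;0 0 0 0 0;0 0 0.03 0 0;0 0 0.05 0 0;-0.03 0.03 0.04 0 0;-0.05 0.04 0.03 0 0;-0.05 0.05 0 0 0;0 0.05 0 0 0;0 0 0 0 0;0 0 0 0 0"

```text
time: 22.15
ee_pos: [0.4434, -0.073, 0.2202]
eef_rot: [0.706, 0.043, -0.706, 0.043]
ft_force: [-1.1, -0.8, 0.5]
width: 0.087
```

```bash
python3 - <<'E'
from h import *
st(); b=snap('side','s11'); c=snap('top','t11'); snap('wrist','w11')
cv2.imwrite('pics/s11c.png',cv2.resize(b[170:290,240:384],(720,600),interpolation=cv2.INTER_CUBIC))
cv2.imwrite('pics/t11c.png',cv2.resize(c[135:225,280:370],(540,540),interpolation=cv2.INTER_CUBIC))
E
```

```text
t 22.15 pos [443.4 -73.  220.2] jaw -83.1 xz [ 0. -0. -1.] F [-1.1 -0.8  0.5] w 87.0 q [-0.55 -0.09  0.59  1.94  0.05  1.28 -1.43]
```

View pics/s11c.png

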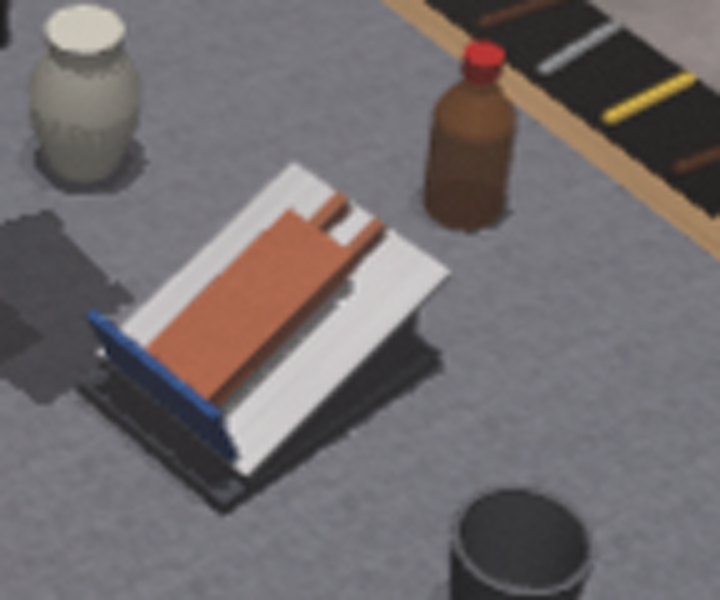

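View pics/t11c.png

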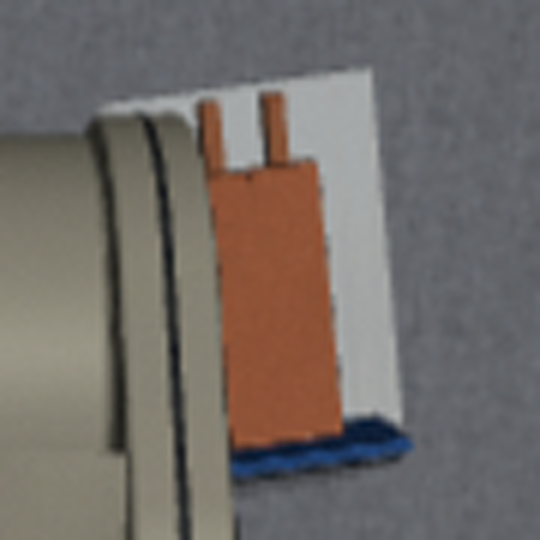

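View pics/w11.png

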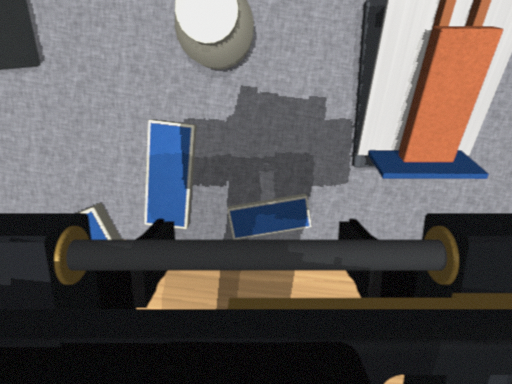

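```bash
python3 - <<'E'
from h import *
im,K,E=load('t11')
def c2(x,y,z): return (ray(K,E,(x+.5)/6-.5+280,(y+.5)/6-.5+135,z)*1000)
y=np.radians(6.9);d=np.array([np.cos(y),np.sin(y)]);n=np.array([-d[1],d[0]])
zt=(36+120*.342+16*.94)/1000
zb=(36+16*.94)/1000
p=c2(318,160,zt)[:2];q=c2(341,435,zb)[:2]; re=(c2(207,101,.0873)+c2(271,92,.0873))[:2]/2
print('right up corner',p,'right low corner',q,'len',(p-q)@d,'yaw',np.degrees(np.arctan2(*(p-q)[::-1])))
print('rib end minus corner: along',(re-p)@d,'expect',141-(120*.9397-16*.342),' lateral',(re-p)@n,'expect 25')
im,K,E=load('w11'); H,S,V=cv2.split(cv2.cvtColor(im,cv2.COLOR_BGR2HSV))
m=((H>100)&(H<125)&(S>110)&(V>70)).astype(np.uint8); m[240:]=0
for c in cv2.findContours(m,0,1)[0]:
    if cv2.contourArea(c)>500: print(cv2.minAreaRect(np.array([ray(K,E,*p[0],.016)[:2] for p in c],np.float32)*1000))
E
```

```text
right up corner [ 595.6766349  -254.00673896] right low corner [ 482.2884329  -265.92242603] len 113.99848299827057 yaw 5.999053810212436
rib end minus corner: along 33.579129815622196 expect 33.708  lateral 27.465175413935295 expect 25
((391.8507995605469, -94.15350341796875), (32.23738098144531, 86.50055694580078), 16.666635513305664)
((475.24505615234375, -261.9668884277344), (30.071256637573242, 134.9951171875), 6.180897235870361)
((426.9820251464844, 25.308813095092773), (113.09909057617188, 42.312522888183594), 0.05925009772181511)
```

Emit:
drive_tool:
  moves: "0 0.035 0 -3.4 0;0 0.035 0 -3.4 0;0.0005 0.0265 0 0 0;0 0 -0.05 0 0;0 0 -0.06 0 0;0 0 -0.05 0 0;0 0 -0.03 0 0;0 0 -0.0165 0 0;0 0 0 0 0;0 0 0 0 0"

```text
time: 23.55
ee_pos: [0.444, 0.0232, 0.0135]
eef_rot: [-0.707, -0.0, 0.707, -0.001]
ft_force: [0.0, -0.4, -0.6]
width: 0.087
```

```bash
python3 - <<'E'
from h import *
st(); b=snap('side','s12')
cv2.imwrite('pics/s12c.png',cv2.resize(b[140:260,140:284],(720,600),interpolation=cv2.INTER_CUBIC))
E
```

```text
t 23.55 pos [444.   23.2  13.5] jaw -89.9 xz [-0.    -0.001 -1.   ] F [ 0.  -0.4 -0.6] w 87.0 q [-0.6   0.22  0.48  2.16 -0.14  0.79 -1.6 ]
```

View pics/s12c.png

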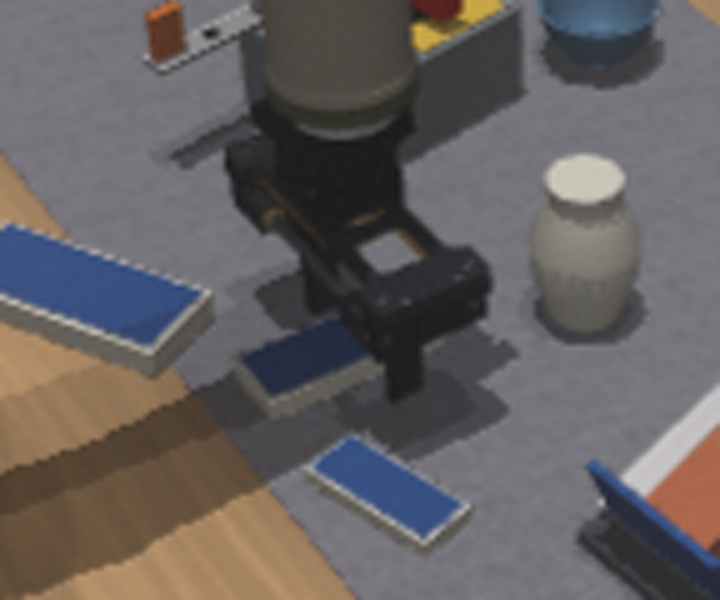

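Emit:
drive_tool:
  moves: "0 0 0.002 0 0;0 0 0 0 1;0 0 0 0 1;0 0 0 0 1;0 0 0 0 1;0 0 0 0 1;0 0 0.02 0 1;0 0 0.04 0 1;0 0 0.05 0 1;0 0 0.05 0 1;0 0 0.045 0 1;0 0 0 0 1"
  newtons: 35

```text
time: 25.1
ee_pos: [0.4454, 0.0244, 0.2235]
eef_rot: [0.709, 0.002, -0.705, 0.0]
ft_force: [0.2, 0.3, -2.5]
width: 0.0495
```

Emit:
drive_tool:
  moves: "0.0137 -0.0319 0 0.8 1;0.0137 -0.0319 0 0.8 1;0.0136 -0.0319 0 0.8 1;0.0136 -0.0319 0 0.8 1;0.0136 -0.0319 0 0.8 1;0.0136 -0.0319 0 0.9 1;0.0136 -0.0319 0 0.9 1;0.0136 -0.0319 0 0.9 1;0 0 0 0 1;0 0 0 0 1"

```text
time: 26.35
ee_pos: [0.5522, -0.2305, 0.2192]
eef_rot: [-0.705, -0.042, 0.707, -0.042]
ft_force: [0.9, -0.3, -2.4]
width: 0.0496
```

```bash
python3 - <<'E'
from h import *
st(); b=snap('side','s13'); snap('wrist','w13')
cv2.imwrite('pics/s13c.png',cv2.resize(b[130:290,220:412],(720,600),interpolation=cv2.INTER_CUBIC))
E
```

```text
t 26.35 pos [ 552.2 -230.5  219.2] jaw -83.2 xz [-0.002  0.    -1.   ] F [ 0.9 -0.3 -2.4] w 49.6 q [-0.27  0.34  0.74  1.59 -0.23  1.31 -0.95]
```

View pics/s13c.png

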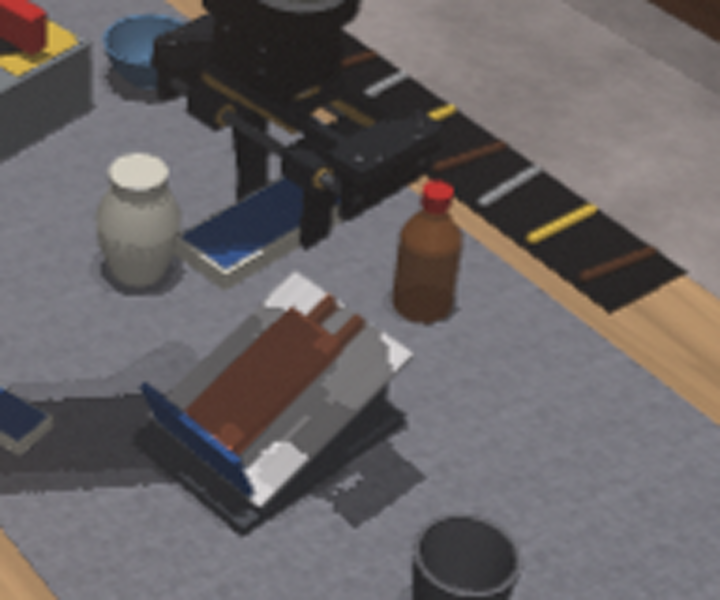

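View pics/w13.png

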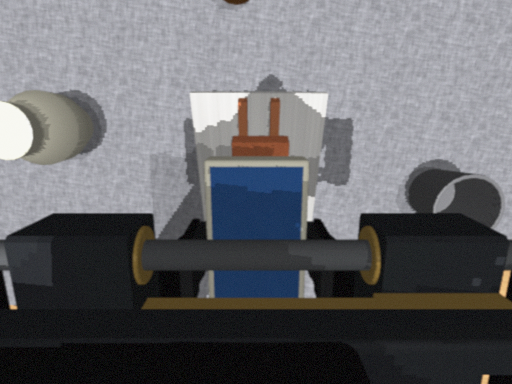

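```bash
python3 - <<'E'
from h import *
im,K,E=load('w13')
y=np.radians(6.9);d=np.array([np.cos(y),np.sin(y)]);n=np.array([-d[1],d[0]])
t=np.array([552.2,-230.5])
b=(ray(K,E,206,158,.2197)+ray(K,E,308,158,.2197))[:2]*500
c=(ray(K,E,232,137,.092)+ray(K,E,288,137,.092))[:2]*500
re=(ray(K,E,242.5,98,.0873)+ray(K,E,275,98,.0873))[:2]*500
for p in(b,c,re): print(p,(p-t)@d,(p-t)@n)
E
```

```text
[ 596.23619914 -224.13464127] 44.48197408593144 1.0288868545636678
[ 596.99655491 -226.7855398 ] 44.91835228634666 -1.6941588642233265
[ 628.90726707 -221.82857188] 77.19346052318524 -0.6067446474151321
```

Emit:
drive_tool:
  moves: "0.0005 -0.0015 -0.03 0 1;0 0 -0.035 0 1;0 0 -0.025 0 1;0 0 -0.009 0 1;0 0 0 0 1;0 0 0 0 1"

```text
time: 27.2
ee_pos: [0.554, -0.2327, 0.1229]
eef_rot: [0.706, 0.042, -0.705, 0.042]
ft_force: [0.2, -0.1, -2.9]
width: 0.0497
```

```bash
python3 - <<'E'
from h import *
st(); b=snap('side','s14'); snap('wrist','w14')
cv2.imwrite('pics/s14c.png',cv2.resize(b[170:290,240:384],(720,600),interpolation=cv2.INTER_CUBIC))
E
```

```text
t 27.2 pos [ 554.  -232.7  122.9] jaw -83.2 xz [ 0.002 -0.    -1.   ] F [ 0.2 -0.1 -2.9] w 49.7 q [-0.24  0.43  0.71  1.69 -0.3   1.13 -0.89]
```

View pics/s14c.png

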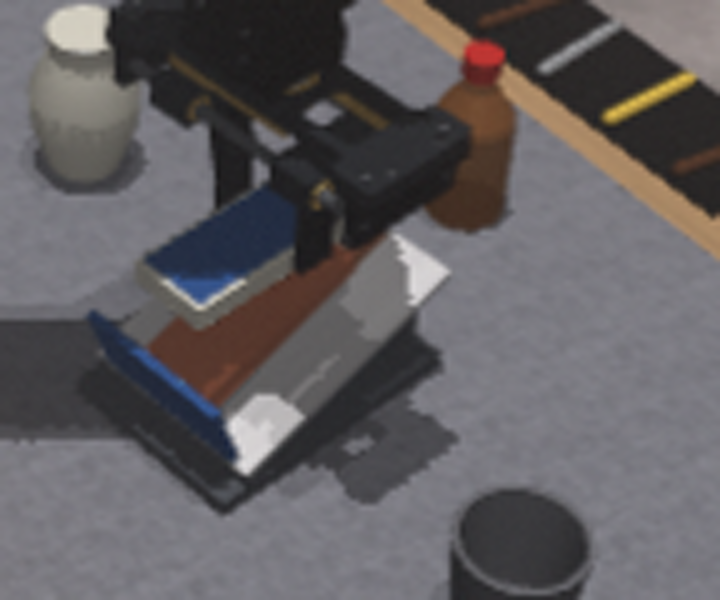

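View pics/w14.png

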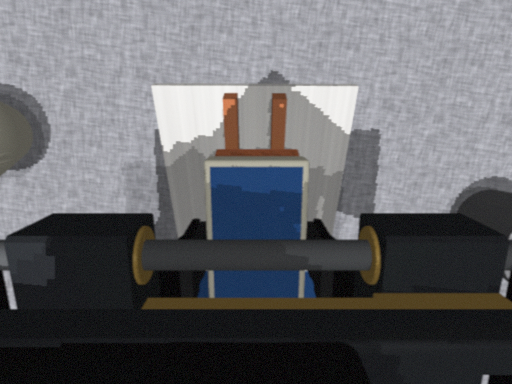

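Emit:
drive_tool:
  moves: "0 0 -0.006 0 1;0 0 -0.004 0 1;0 0 -0.004 0 1;0 0 -0.004 0 1;0 0 -0.003 0 1;0 0 -0.003 0 1;0 0 0 0 1"
  newtons: 6

```text
time: 28.18
ee_pos: [0.5533, -0.2325, 0.0974]
eef_rot: [-0.706, -0.042, 0.706, -0.042]
ft_force: [-0.4, -1.0, -1.6]
width: 0.0501
```

Emit:
drive_tool:
  moves: "0 0 -0.002 0 1;0 0 -0.002 0 1;0 0 0 0 1"

```text
time: 28.55
ee_pos: [0.5538, -0.2326, 0.0942]
eef_rot: [0.706, 0.042, -0.706, 0.042]
ft_force: [-1.3, 1.1, 3.4]
width: 0.05
```

```bash
python3 - <<'E'
from h import *
st(); b=snap('side','s15')
cv2.imwrite('pics/s15c.png',cv2.resize(b[170:290,240:384],(720,600),interpolation=cv2.INTER_CUBIC))
E
```

```text
t 28.55 pos [ 553.8 -232.6   94.2] jaw -83.2 xz [ 0.001  0.    -1.   ] F [-1.3  1.1  3.4] w 50.0 q [-0.22  0.46  0.69  1.72 -0.33  1.08 -0.88]
```

View pics/s15c.png

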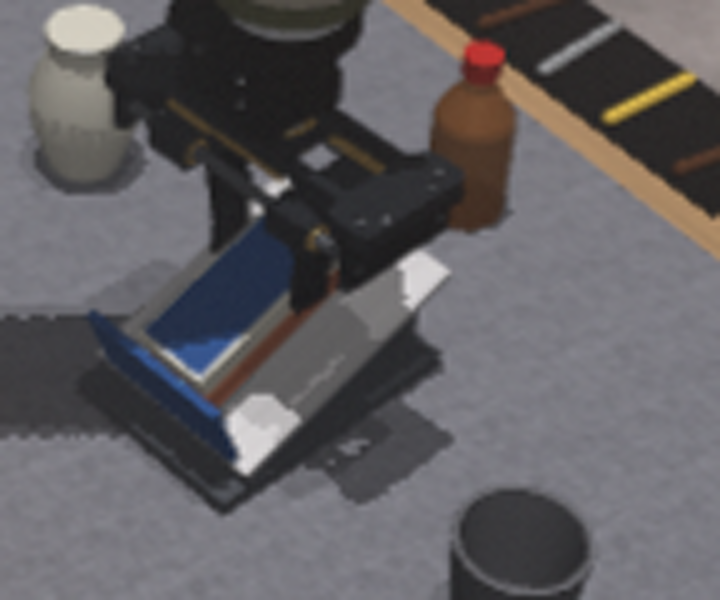

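Emit:
drive_tool:
  moves: "-0.0015 -0.0002 -0.0005 0 1;-0.0015 -0.0002 -0.0005 0 1;0 0 0 0 1"

```text
time: 28.98
ee_pos: [0.5506, -0.2332, 0.093]
eef_rot: [0.706, 0.042, -0.706, 0.042]
ft_force: [1.0, -0.0, 6.2]
width: 0.0496
```

Emit:
drive_tool:
  moves: "-0.0015 -0.0002 -0.0005 0 1;-0.0015 -0.0002 -0.0005 0 1;0 0 0 0 1"

```text
time: 29.35
ee_pos: [0.5487, -0.2335, 0.0923]
eef_rot: [0.707, 0.042, -0.705, 0.043]
ft_force: [5.0, -0.1, 4.1]
width: 0.0498
```

```bash
python3 - <<'E'
from h import *
st(); b=snap('side','s16')
cv2.imwrite('pics/s16c.png',cv2.resize(b[170:290,240:384],(720,600),interpolation=cv2.INTER_CUBIC))
E
```

```text
t 29.35 pos [ 548.7 -233.5   92.3] jaw -83.1 xz [ 0.003 -0.001 -1.   ] F [ 5.  -0.1  4.1] w 49.8 q [-0.22  0.45  0.69  1.73 -0.33  1.07 -0.87]
```

View pics/s16c.png

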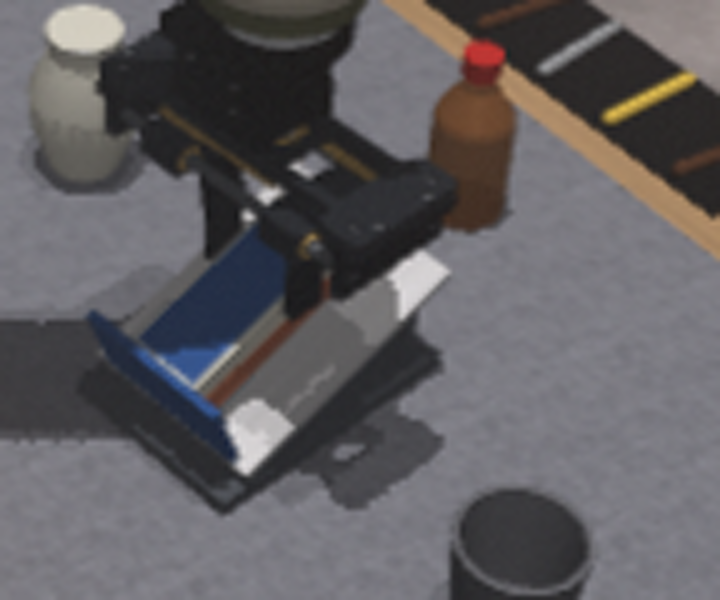

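Emit:
drive_tool:
  moves: "-0.0015 -0.0002 -0.0003 0 1;0 0 0 0 1;0 0 0 0 1"

```text
time: 29.78
ee_pos: [0.5479, -0.2337, 0.0922]
eef_rot: [0.707, 0.042, -0.704, 0.043]
ft_force: [8.0, -0.6, 2.6]
width: 0.0501
```

Emit:
drive_tool:
  moves: "0.001 0 0 0 0.5;0 0 0 0 0;0 0 0 0 0;0 0 0 0 0;0 0 0.03 0 0;0 0 0.05 0 0;-0.03 0.03 0.04 0 0;-0.05 0.04 0.03 0 0;-0.05 0.05 0 0 0;0 0.06 0 0 0;0 0.06 0 0 0;0 0 0 0 0;0 0 0 0 0"

```text
time: 31.4
ee_pos: [0.4284, -0.0046, 0.2378]
eef_rot: [-0.706, -0.042, 0.706, -0.042]
ft_force: [0.1, -1.4, -0.7]
width: 0.0871
```

```bash
python3 - <<'E'
from h import *
st(); b=snap('side','s17'); c=snap('top','t17'); snap('wrist','w17')
cv2.imwrite('pics/s17c.png',cv2.resize(b[170:290,240:384],(720,600),interpolation=cv2.INTER_CUBIC))
cv2.imwrite('pics/t17c.png',cv2.resize(c[135:225,280:370],(540,540),interpolation=cv2.INTER_CUBIC))
cv2.imwrite('pics/t17i.png',cv2.resize(c[120:220,95:195],(500,500),interpolation=cv2.INTER_CUBIC))
E
```

```text
t 31.4 pos [428.4  -4.6 237.8] jaw -83.2 xz [-0. -0. -1.] F [ 0.1 -1.4 -0.7] w 87.1 q [-0.66 -0.16  0.52  1.96  0.08  1.32 -1.62]
```

View pics/s17c.png

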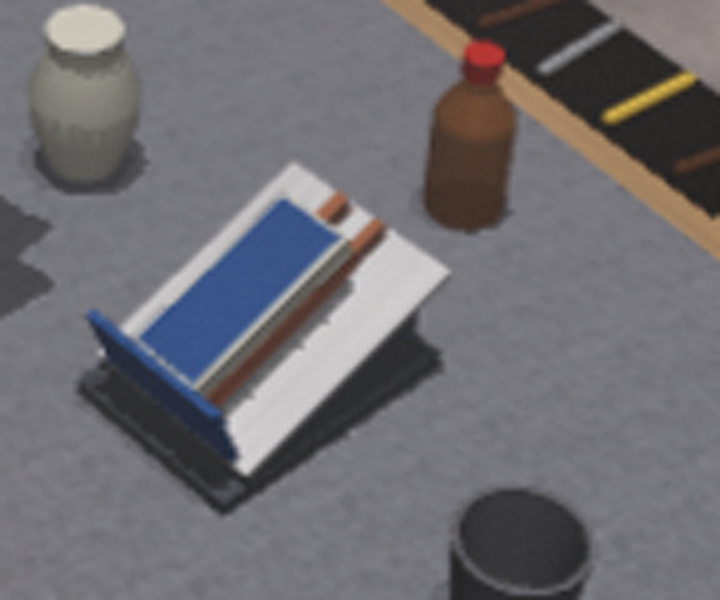

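View pics/t17c.png

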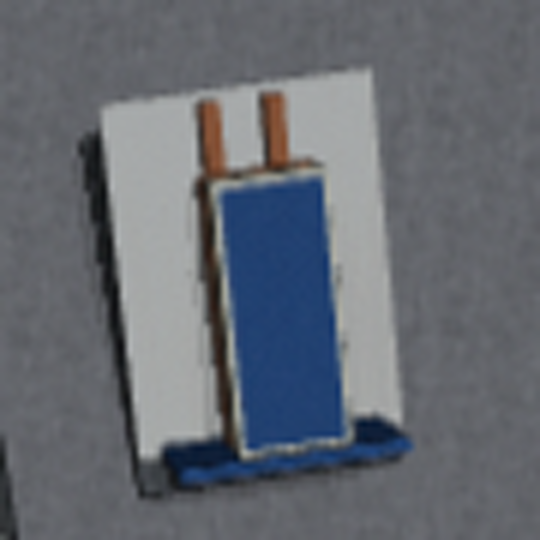

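View pics/t17i.png

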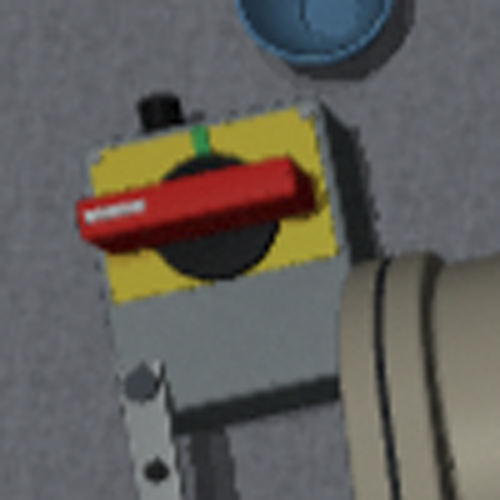

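```bash
python3 - <<'E'
from h import *
im,K,E=load('t17')
def c2(x,y,z): return (ray(K,E,(x+.5)/6-.5+280,(y+.5)/6-.5+135,z)*1000)[:2]
y=np.radians(6.9);d=np.array([np.cos(y),np.sin(y)]);n=np.array([-d[1],d[0]])
zu=(36+120*.342+32*.94)/1000; zl=(36+32*.94)/1000
re=(c2(207,101,.0873)+c2(271,92,.0873))/2
O=re-141*d
U=(c2(210,181,zu)+c2(327,168,zu))/2; L=(c2(240,458,zl)+c2(353,441,zl))/2
for nm,p,e in(('up',U,120*.9397-32*.342),('low',L,-32*.342)): print(nm,(p-O)@d,'expect',round(e,1),'lat',(p-O)@n)
print('yaw',np.degrees(np.arctan2(*(U-L)[::-1])))
# handle angle & hasp
def c1(x,y,z): return (ray(K,E,(x+.5)/5-.5+95,(y+.5)/5-.5+120,z)*1000)[:2]
a,b=c1(84,215,.123),c1(290,180,.123); print('bar',np.degrees(np.arctan2(*(a-b)[::-1])))
p,q=c1(142,380,.085),c1(156,470,.083); print('hasp',np.degrees(np.arctan2(*(p-q)[::-1])))
E
```

```text
up 101.10213773258027 expect 101.8 lat -2.1918338494070166
low -11.244024448743799 expect -10.9 lat -2.1727602112835696
yaw 6.890272574223145
bar 98.48335108014605
hasp 9.55844810559189
```

```bash
python3 - <<'E'
from h import *
st(); ticket.close_job()
E
```

```text
t 31.55 pos [428.5  -5.3 237.8] jaw -83.3 xz [-0. -0. -1.] F [-0.4 -0.1  0.4] w 87.1 q [-0.66 -0.16  0.52  1.96  0.08  1.32 -1.62]
the job is handed in; nothing more can be done
```

The isolator is off, the hasp is swung out, and both tiles are stacked on the rack against the backstop. I handed the job in at 31.6 s of the 72 s allowed; no verdict is reported.

- **Isolator handle:** I turned it by its bar until the torque jumped from 0.14 to 0.78 N m, which I took as the stop. The last top view had it lying along the box's y axis. A rough fit to the bar gave 98.5° against about 101–102° for fully off. That fit picks up the bar's side face, so I trusted the torque; even 98.5° is inside the limit.
- **Hasp:** I swung it out by the orange tab until the push met 13 N, which I took as the stop. The last view had it pointing away from the box.
- **Terracotta tile:** I let it tilt onto the ribs and slid it down until it met the backstop at about 8 N. The top view put its gap at about 0 mm, roughly 2.5 mm off centre and within about 1° of the slope line.
- **Blue tile (the middle-sized one):** I stacked it glaze up and slid it down in the same way. The top view put it within about 1 mm of its place along the slope, 2.2 mm off centre and in line with the deck.
- **Bystanders:** The jar, bottle and tub in the last side view and the bowl in the top view look where they started, though I did not measure them again. The arm ended clear with the gripper open and the force near zero.

The three cameras disagreed by up to about 7 mm on the rack's position, so I relied on contact force for the final seating.

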